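# Line up the table condiments by height

## Robot

A 7-joint arm with a two-finger parallel gripper is mounted at the origin on a cart in front of the work surface, level with it; the furniture and walls round the work are solid. World frame = base frame: x ahead of the robot, y to its left, z up, the work surface at z = 0. Lengths are in m, angles in rad, forces in N, time in s.
With the tool pointing down it reaches from about 0.4 to 0.85 m from the base axis. Payload 4.5 kg.
Tool frame: the origin (TCP) lies midway between the tips of the shut fingers; the grasp point (between the pads) lies r.grip_point_offset behind it (r.grip_point_offset is the distance from the TCP to the grasp point, in m); z points along the fingers, y is the line along which they close (so a half turn about z gives the same grasp; the last joint's range is limited). The gripper opens to 88 mm and grips with 3 to 60 N. Pads are 18 mm wide; open, the fingers measure 123 mm over their backs; the gripper's body (75 mm by 187 mm) begins 45 mm behind the grasp point.
Start: joints at [-1.175, 0.689, -0.195, 1.565, 0.157, 0.902, -0.215], TCP at [0.221, 0.585, 0.239] pointing down, gripper open.
Joint ranges: [-3.01, 3.01], [-0.46, 2.08], [-1.47, 1.51], [0.13, 2.56], [-1, 4.14], [0.04, 2.09], [-2.66, 2.66]. Speed limits (rad/s): [2.57, 2.57, 3.14, 3.14, 3.14, 3.14, 3.14].

## Interface

Orientations are given as a unit quaternion [x, y, z, w].
In Python, from plant import r gives the robot as it stands.
- The arm moves only by the shell command python3 -m jog 'ROWS' [FORCE]. ROWS is JSON, a list of rows, each an object of numbers: "wx", "wy", "wz": the turn, a rotation vector about the world's x, y, z as a fraction of full scale; "dx", "dy", "dz": the shift along the world's x, y, z as a fraction of full scale; "hand": the closure, from 0 (fully open) to 1 (shut). In form: [{"wx": .., "wy": .., "wz": .., "dx": .., "dy": .., "dz": .., "hand": ..}, ...]. A call has 1 to 5 rows; each row shifts and turns the commanded pose from where the row before left it; what a row does not reach is not made up. Full scale, the value 1, is 0.25 m for a shift and 2 rad for a turn. A row lasts 1/12 s, in which the tool goes at most 41.7 mm and 7.16 degrees, less where a joint would pass 70% of its speed; a pose out of reach is approached as far as the arm can. A call with a number of a shift or a turn outside -1 to 1 is refused whole. A call with a gripper value outside its range is refused whole. The fingers move at their own pace and stop on an object; FORCE is the grip in N (left out, the last holds). Time passes only in rows, so rows that do not move let the fingers close. It gives the time, the measured TCP pose, the force, the opening and the grip force at its end, in the units of the state.
- r.get_state(): the state, without advancing time (a new reading comes with each control period).
- r.snapshot(name): name is "scene" or "top" or "wrist"; returns the picture (420x560x3 uint8, red, green, blue); there is no depth.
- r.camera_info(name): a dict with "mtx" (3x3 intrinsics, pixels), "R" (3x3) and "t" (3): a world point X has camera coordinates R X + t. Camera axes: x right, y down, z forward; pixel columns grow to the right and rows downward; lengths in m; the calibration is good to about 2 mm. The wrist camera is an equidistant fisheye: a pixel r from the principal point sees the ray r / f radians off the axis. A picture is of the moment at which its call begins: read the wrist's pose just before it. camera_info takes no time and is no camera call; for the wrist camera it gives the pose at the moment of the call.
- r.finish_job(): hands the job in; it is judged then, once.
Trained networks look in the newest picture that a camera, given by its name, has taken for a name from the list of things; names that differ only in an ending like _2 or _b are one class to them, and where a whole thing is asked for, a point or a joint stands for the part that bears it (a point fixed in the world has none). Each returns a list of dicts, best first, with "p" (0 to 1); they miss things now and then, are a little off and sometimes report something else, mostly with a low value. They report only what shows in the picture. A call takes as long as a camera call. They do not tell look-alikes from the thing itself.
- r.search_frame(camera, query): "bbox" ([left, top, right, bottom] in pixels, round what is visible of it).
- r.masks_of(camera, query): "region" (420x560 bool, what is visible of it) and "bbox" ([left, top, right, bottom] in pixels, round what is visible of it).
The state is a dict: "clock": time; "q": joint angles; "qd": joint speeds; "joint_torque": joint torques, N m; "tool_pos": TCP position; "eef_rot": TCP orientation; "contact_force": force on the tool from outside, world axes, zero at the start; "moment": the same for the moment, N m; "opening": opening from 0.0 (shut) to 1.0 (fully open); "finger_force": force on a finger pad.
Only numpy, scipy, OpenCV 4.12 (cv2) and the standard library are available. Lean on these libraries where they do the work, as an engineer would, in place of code of your own. Each camera call takes 0.05 s, during which the arm holds its last target. There are 200 camera calls.

## Task

Set the spice jar, the salt shaker, the food tin and the small glass upright on the four round grey coasters of the serving board, one in the middle of each, in order of height: the tallest at the end of the row next to the green mug, falling to the shortest at the other end. Leave the mug where it stands.

Things in the scene. Friction and masses are not known exactly. Their poses are not given: they have to be found in the camera images.
- spice_jar: spice jar with a green screw cap, round, 46 mm across, 106 mm tall (the tallest), upright and loose on the worktop; origin: centre of its underside, z up
- shaker: salt shaker, clear with a pale grey dome top, round, 44 mm across, the top narrowing to 34 mm above 74 mm, 90 mm tall (second tallest), upright and loose; origin: centre of its underside, z up
- tin: food tin with pale metal ends and a printed label, round, 57 mm across, 72 mm tall (third tallest), upright and loose; origin: centre of its underside, z up
- glass: small empty glass, pale and translucent, open at the top, round, 48 mm across at the rim tapering to 38 mm at the foot, 58 mm tall (the shortest), upright and loose; origin: centre of its underside, z up
- coaster_a: round grey felt coaster, 84 mm across, 4 mm thick, fixed on the serving board, its top 18 mm above the worktop; one of four alike, in a row about 100 mm apart; which of the four letters lies where in the row varies. Origin: centre of its underside
- coaster_b: round grey felt coaster, 84 mm across, 4 mm thick, fixed on the serving board, its top 18 mm above the worktop; one of four alike, in a row about 100 mm apart; which of the four letters lies where in the row varies. Origin: centre of its underside
- coaster_c: round grey felt coaster, 84 mm across, 4 mm thick, fixed on the serving board, its top 18 mm above the worktop; one of four alike, in a row about 100 mm apart; which of the four letters lies where in the row varies. Origin: centre of its underside
- coaster_d: round grey felt coaster, 84 mm across, 4 mm thick, fixed on the serving board, its top 18 mm above the worktop; one of four alike, in a row about 100 mm apart; which of the four letters lies where in the row varies. Origin: centre of its underside
- board: brown wooden serving board, 120 mm deep (its x), 430 mm long (its y, roughly left-right), upper face 14 mm above the worktop, fixed; the row of coasters runs along its y axis; origin: its centre, at worktop height. A wall cabinet hangs above the worktop from x = 0.62 m on, underside 0.67 m up: keep the arm low there
- mug: small green cup with a handle, 65 x 94 mm, 52 mm tall, standing loose on the worktop just beyond one end of the board (a small matchbox, 36 x 53 x 15 mm, lies beyond the other end); it marks the end of the row for the tallest thing; origin: on its underside, midway along its length with the handle
There are look-alikes about, which are no part of the job. Leave any pink look-alike of the glass alone. What is shaped like the spice_jar but blue is not meant.

How it is judged:
By the outcome, as a careful person would: the job done as asked, in the order asked, and still so for the second after the job is handed in, with the robot touching nothing.
It also fails if it takes over 80 s, if anything falls off the work surface, if the arm or the gripper's body presses on something with over 40 N, if the wrist force passes 120 N, or if a joint passes its speed limit or range.

## Working session

There is one attempt and no reset: what is moved stays moved. The work goes in short steps, Python scripts to look and compute and a shell command to move; the robot and the scene stay as the last step left them, time stands still between calls to the robot, and variables do not carry over. Pictures are saved under pics/ and viewed, at most 14 in all, crops included, and the job is handed in when it is done.

```bash
mkdir -p pics; cat > h.py <<'E'
import numpy as np, cv2
from plant import r
def ray(cam,uv):
    c=r.camera_info(cam);K=np.array(c["mtx"]);R=np.array(c["R"]);t=np.array(c["t"])
    x=(uv[0]-K[0,2])/K[0,0];y=(uv[1]-K[1,2])/K[1,1]
    if cam=="wrist":
        th=np.hypot(x,y);s=np.sin(th)/max(th,1e-9);d=np.array([x*s,y*s,np.cos(th)])
    else: d=np.array([x,y,1.])
    return -R.T@t, R.T@d
def at(cam,uv,z):
    o,d=ray(cam,uv);return o+d*(z-o[2])/d[2]
def save(cam,n):
    im=r.snapshot(cam);cv2.imwrite(f"pics/{n}.png",im[...,::-1]);return im
E
python3 - <<'E'
from h import *
print(r.get_state()["clock"],r.grip_point_offset,r.get_state()["eef_rot"])
for c in ("scene","top"):
    save(c,c+"0"); i=r.camera_info(c); print(c,np.round(-np.array(i["R"]).T@i["t"],3))
    for q in ("spice_jar","shaker","tin","glass","coaster_a","mug"):
        for d in r.search_frame(c,q):
            b=np.array(d["bbox"]);
            if d["p"]>.2: print(c,q,round(d["p"],2),b.round(),at(c,((b[0]+b[2])/2,(b[1]+b[3])/2),0.018 if q[0]=="c" else 0.03).round(3))
E
```

```text
0.0 0.0187 [ 1.79897583e-01  9.83684928e-01 -9.01372040e-04 -9.76308332e-05]
scene [-0.135 -0.659  1.019]
scene spice_jar 0.8 [202. 148. 221. 182.] [0.528 0.376 0.03 ]
scene spice_jar 0.74 [241. 206. 260. 246.] [0.445 0.099 0.03 ]
scene shaker 0.71 [213. 190. 233. 216.] [0.449 0.221 0.03 ]
scene tin 0.81 [276. 239. 297. 273.] [ 0.442 -0.042  0.03 ]
scene glass 0.7 [314. 277. 337. 304.] [ 0.434 -0.184  0.03 ]
scene glass 0.58 [346. 260. 367. 286.] [ 0.527 -0.2    0.03 ]
scene coaster_a 0.97 [314. 220. 348. 247.] [ 0.588 -0.061  0.018]
scene coaster_a 0.84 [271. 183. 298. 205.] [0.606 0.137 0.018]
scene coaster_a 0.66 [244. 173. 275. 190.] [0.592 0.229 0.018]
scene coaster_a 0.61 [291. 202. 322. 225.] [0.595 0.036 0.018]
scene mug 0.79 [368. 234. 395. 268.] [ 0.627 -0.199  0.03 ]
top [0.417 0.059 1.164]
top spice_jar 0.66 [108. 210. 149. 234.] [0.505 0.354 0.03 ]
top spice_jar 0.65 [246. 243. 267. 266.] [0.435 0.089 0.03 ]
top shaker 0.92 [182. 244. 206. 264.] [0.437 0.218 0.03 ]
top glass 0.76 [374. 247. 400. 269.] [ 0.425 -0.181  0.03 ]
top glass 0.72 [158. 149. 363. 211.] [0.59 0.08 0.03]
top glass 0.63 [381. 204. 409. 223.] [ 0.518 -0.202  0.03 ]
top coaster_a 0.86 [169. 158. 209. 202.] [0.594 0.232 0.018]
top coaster_a 0.68 [214. 160. 251. 197.] [0.596 0.139 0.018]
top coaster_a 0.64 [308. 161. 348. 195.] [ 0.595 -0.063  0.018]
top coaster_a 0.63 [262. 160. 304. 200.] [0.592 0.033 0.018]
top mug 0.91 [370. 147. 407. 186.] [ 0.617 -0.191  0.03 ]
top mug 0.53 [168. 161. 208. 202.] [0.589 0.231 0.03 ]
```

View pics/scene0.png

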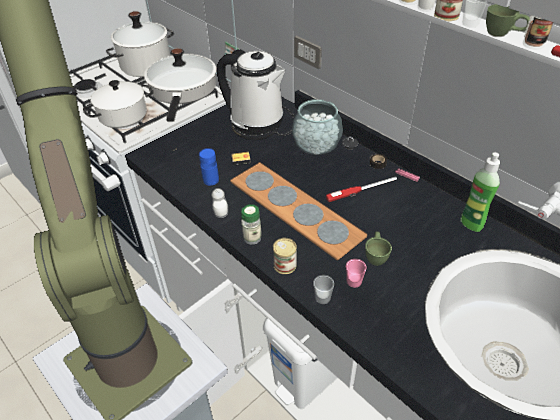

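View pics/top0.png

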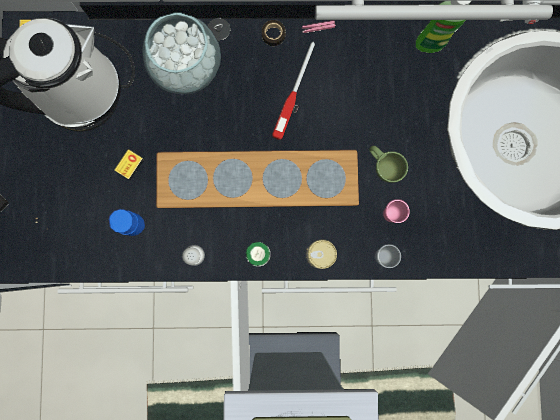

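The scene shows the mug on the right of the board (y≈-0.19; top view ~390,165), with the blue and pink look-alikes at (125,222) and (397,211). From the mug end, the coasters at columns 326, 281, 233 and 188 take jar, shaker, tin and glass. Next I refine the centres.

```bash
python3 - <<'E'
from h import *
im=cv2.imread("pics/top0.png")
hsv=cv2.cvtColor(im,cv2.COLOR_BGR2HSV)
bo=cv2.inRange(hsv,(8,90,90),(25,255,255));bo[:140]=0;bo[215:]=0;bo[:,:155]=0;bo[:,362:]=0
rc=cv2.minAreaRect(cv2.findNonZero(bo));print("board",rc,at("top",rc[0],.014).round(4),[at("top",p,.014)[:2].round(4) for p in cv2.boxPoints(rc)])
x0,x1=155,362
g=((hsv[...,1]<60)&(hsv[...,2]>75)).astype(np.uint8);g[:150]=0;g[212:]=0;g[:,:160]=0;g[:,355:]=0
g=cv2.morphologyEx(g,cv2.MORPH_CLOSE,np.ones((5,5)));
for s,c in zip(*cv2.connectedComponentsWithStats(g)[2:]):
    if s[4]>500: print("coaster",s,c.round(1),at("top",c,.018).round(4))
# things: fg vs dark worktop
for n,(u,v),z,rad in (("shaker",(194,255),.09,.017),("jar",(258,254),.106,.023),("tin",(322,254),.072,.0285),("glass",(388,256),.058,.024)):
    k=8; p=cv2.resize(im[v-22:v+22,u-22:u+22],None,fx=k,fy=k,interpolation=cv2.INTER_CUBIC)
    pr=rad*k*r.camera_info("top")["mtx"][0][0]/(1.164-z)
    h=cv2.HoughCircles(cv2.medianBlur(p[...,1],9),cv2.HOUGH_GRADIENT_ALT if 0 else cv2.HOUGH_GRADIENT,1,60,param1=150,param2=12,minRadius=int(pr*.88),maxRadius=int(pr*1.12))
    if h is not None:
        for c in h[0][:2]:
            uv=(c[0]/k-.5+u-22+.5,c[1]/k+v-22); print(n,np.round(uv,1),round(c[2]/pr,2),at("top",uv,z).round(4))
    # whole silhouette mask from net, centred extents
    for cam in ("top","scene"):
      for m in r.masks_of(cam,{"jar":"spice_jar"}.get(n,n))[:2]:
        b=m["bbox"];print("  ",cam,round(m["p"],2),np.round(b,1),"top@z",at(cam,((b[0]+b[2])/2,(b[1]+b[3])/2),z/2).round(4))
cv2.imwrite("pics/c1.png",cv2.resize(im[140:275,155:420],None,fx=3,fy=3,interpolation=cv2.INTER_CUBIC))
E
```

```text
board ((256.7785949707031, 178.50912475585938), (55.66642761230469, 202.23696899414062), 89.27477264404297) [0.5962 0.088  0.014 ] [array([0.6552, 0.3044]), array([ 0.6577, -0.1285]), array([ 0.5375, -0.127 ]), array([0.5357, 0.3012])]
coaster [     0      0    560    420 230384] [280.  210.2] [0.5277 0.0394 0.018 ]
coaster [ 213  159   40   39 1203] [232.3 177.7] [0.5977 0.1398 0.018 ]
coaster [ 263  159   83   39 2404] [303.7 178. ] [ 0.5958 -0.0118  0.018 ]
coaster [ 168  161   40   39 1209] [187.7 179.7] [0.5941 0.2343 0.018 ]
   top 0.7 [182.2 246.6 204.5 263.4] top@z [0.4347 0.2174 0.045 ]
   scene 0.67 [212.2 189.3 229.5 217.6] top@z [0.4348 0.2106 0.045 ]
jar [258.2 256.1] 0.92 [0.4305 0.0839 0.106 ]
   top 0.82 [246.3 243.5 268.3 265.4] top@z [0.4345 0.0869 0.053 ]
   top 0.68 [109.5 212.  147.5 236.1] top@z [0.4985 0.3484 0.053 ]
   scene 0.92 [242.1 204.  261.  246.2] top@z [0.4363 0.0827 0.053 ]
   scene 0.75 [202.1 148.2 221.3 181.5] top@z [0.5146 0.3528 0.053 ]
tin [322.6 254.2] 1.02 [ 0.4334 -0.0438  0.072 ]
   top 0.94 [305.6 239.8 334.7 268.7] top@z [ 0.4339 -0.0422  0.036 ]
   scene 0.72 [276.7 238.5 296.9 274.5] top@z [ 0.4378 -0.0483  0.036 ]
   scene 0.72 [313.  277.  334.4 303. ] top@z [ 0.4286 -0.1833  0.036 ]
glass [389.4 256.4] 0.99 [ 0.4278 -0.1804  0.058 ]
   top 0.82 [375.4 247.6 403.3 269.9] top@z [ 0.4234 -0.1864  0.029 ]
   top 0.69 [382.  201.8 409.8 221.4] top@z [ 0.5215 -0.2032  0.029 ]
   scene 0.87 [310.6 278.  335.5 303.5] top@z [ 0.4299 -0.1803  0.029 ]
   scene 0.58 [344.1 259.1 367.6 290.4] top@z [ 0.522  -0.2029  0.029 ]
```

View pics/c1.png

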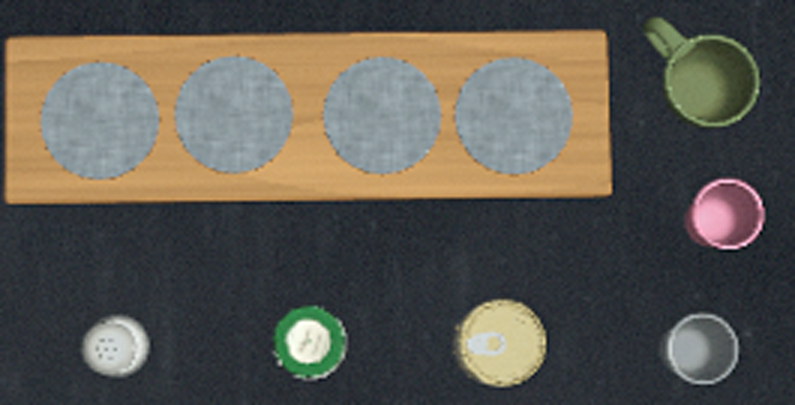

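The crop confirms the four things and coasters; the coaster centres are at about (188,180), (233,178), (282,178) and (326,178) in the top view. I'll close the gripper along world x, so I turn by -1.2 rad while moving above the shaker.

```bash
python3 -m jog '[{"wz":-0.06,"dx":0.075,"dy":-0.14,"hand":0},{"wz":-0.06,"dx":0.075,"dy":-0.14,"hand":0},{"wz":-0.06,"dx":0.075,"dy":-0.14,"hand":0},{"wz":-0.06,"dx":0.075,"dy":-0.14,"hand":0},{"wz":-0.06,"dx":0.075,"dy":-0.14,"hand":0}]' 15
python3 -m jog '[{"wz":-0.06,"dx":0.09,"dy":-0.14,"hand":0},{"wz":-0.06,"dx":0.09,"dy":-0.14,"hand":0},{"wz":-0.06,"dx":0.09,"dy":-0.14,"hand":0},{"wz":-0.06,"dx":0.09,"dy":-0.14,"hand":0},{"wz":-0.06,"dx":0.09,"dy":-0.14,"hand":0}]'
```

```text
invalid input
invalid input
```

```bash
python3 -m jog '[{"wx":0,"wy":0,"wz":-0.06,"dx":0.075,"dy":-0.14,"dz":0,"hand":0},{"wx":0,"wy":0,"wz":-0.06,"dx":0.075,"dy":-0.14,"dz":0,"hand":0},{"wx":0,"wy":0,"wz":-0.06,"dx":0.075,"dy":-0.14,"dz":0,"hand":0},{"wx":0,"wy":0,"wz":-0.06,"dx":0.075,"dy":-0.14,"dz":0,"hand":0},{"wx":0,"wy":0,"wz":-0.06,"dx":0.075,"dy":-0.14,"dz":0,"hand":0}]' 15
python3 -m jog '[{"wx":0,"wy":0,"wz":-0.06,"dx":0.09,"dy":-0.14,"dz":0,"hand":0},{"wx":0,"wy":0,"wz":-0.06,"dx":0.09,"dy":-0.14,"dz":0,"hand":0},{"wx":0,"wy":0,"wz":-0.06,"dx":0.09,"dy":-0.14,"dz":0,"hand":0},{"wx":0,"wy":0,"wz":-0.06,"dx":0.09,"dy":-0.14,"dz":0,"hand":0},{"wx":0,"wy":0,"wz":-0.06,"dx":0.09,"dy":-0.14,"dz":0,"hand":0}]'
```

```text
clock: 1.52
tool_pos: [0.3156, 0.408, 0.239]
eef_rot: [0.465, 0.885, 0.0, 0.0]
contact_force: [0.7, 0.1, 0.3]
opening: 1.0
finger_force: 0.0
clock: 1.93
tool_pos: [0.4283, 0.233, 0.2391]
eef_rot: [0.706, 0.708, 0.0, 0.0]
contact_force: [0.8, 1.3, -0.6]
opening: 1.002
finger_force: 0.0
```

```bash
python3 - <<'E'
from h import *
i=r.camera_info("wrist"); print(i["mtx"],np.round(-np.array(i["R"]).T@i["t"],3))
save("wrist","w1")
H=dict(spice_jar=.106,shaker=.09,tin=.072,glass=.058,coaster_a=.036)
for q in H:
    for m in r.masks_of("wrist",q):
        if m["p"]<.3: continue
        b=m["bbox"];c=((b[0]+b[2])/2,(b[1]+b[3])/2)
        print(q,round(m["p"],2),np.round(b),at("wrist",c,H[q]/2).round(4))
E
```

```text
[[325.1922621    0.         276.46497669]
 [  0.         325.1922621  210.19412203]
 [  0.           0.           1.        ]] [0.428 0.302 0.386]
spice_jar 0.78 [319.  47. 387. 104.] [0.5111 0.3453 0.053 ]
spice_jar 0.67 [262. 278. 301. 354.] [0.437  0.0697 0.053 ]
shaker 0.7 [265. 175. 301. 227.] [0.4366 0.2155 0.045 ]
tin 0.57 [263. 347. 297. 361.] [0.4344 0.0006 0.036 ]
coaster_a 0.65 [366. 328. 403. 349.] [0.5873 0.01   0.018 ]
coaster_a 0.64 [378. 148. 442. 212.] [0.5881 0.2428 0.018 ]
coaster_a 0.58 [380. 226. 431. 276.] [0.5946 0.1498 0.018 ]
coaster_a 0.56 [264. 174. 300. 226.] [0.4329 0.2152 0.018 ]
coaster_a 0.52 [371. 348. 403. 355.] [ 0.5959 -0.0158  0.018 ]
```

View pics/w1.png

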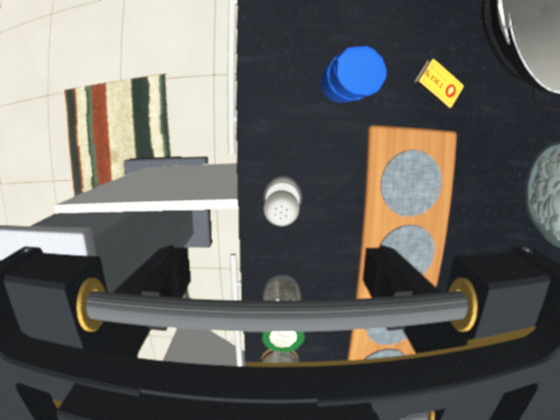

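The wrist view shows the shaker alone: dome holes at (282,211), body edge at (283,190). The left coaster is at (411,182) and the next at (407,250).

```bash
python3 - <<'E'
from h import *
for uv,z in (((281.5,211),.09),((280.5,206),.082),((283,193),.045),((411,182.5),.018),((407,250.5),.018)): print(uv,at("wrist",uv,z).round(4))
for uv,z in (((190.7,256),.09),((194.3,255),.045),((188,179.8),.018),((232.7,177.9),.018),((282.1,178.2),.018),((326.1,178.2),.018)): print("top",uv,at("top",uv,z).round(4))
E
```

```text
(281.5, 211) [0.4314 0.2223 0.09  ]
(280.5, 206) [0.4305 0.2251 0.082 ]
(283, 193) [0.4336 0.2298 0.045 ]
(411, 182.5) [0.5901 0.24   0.018 ]
(407, 250.5) [0.5963 0.151  0.018 ]
top (190.7, 256) [0.4321 0.2162 0.09  ]
top (194.3, 255) [0.4347 0.2155 0.045 ]
top (188, 179.8) [0.594  0.2336 0.018 ]
top (232.7, 177.9) [0.5973 0.139  0.018 ]
top (282.1, 178.2) [0.5958 0.0342 0.018 ]
top (326.1, 178.2) [ 0.5951 -0.0594  0.018 ]
```

```bash
python3 -m jog '[{"wx":0,"wy":0,"wz":0,"dx":0.02,"dy":-0.068,"dz":0,"hand":0},{"wx":0,"wy":0,"wz":0,"dx":0,"dy":0,"dz":-0.1,"hand":0},{"wx":0,"wy":0,"wz":0,"dx":0,"dy":0,"dz":-0.1,"hand":0},{"wx":0,"wy":0,"wz":0,"dx":0,"dy":0,"dz":0,"hand":0}]'
python3 - <<'E'
from h import *
print(r.get_state()["tool_pos"])
i=r.camera_info("wrist"); print(np.round(-np.array(i["R"]).T@i["t"],4))
save("wrist","w2")
for uv,z in (((281.5,211),.09),): print(uv,at("wrist",uv,z).round(4))
E
```

```text
clock: 2.57
tool_pos: [0.4295, 0.2183, 0.1858]
eef_rot: [0.702, 0.712, -0.003, -0.001]
contact_force: [0.1, 0.6, 0.6]
opening: 1.001
finger_force: 0.0
[0.42946238 0.21829762 0.18579275]
[0.4292 0.2876 0.3322]
(281.5, 211) [0.4335 0.219  0.09  ]
```

View pics/w2.png

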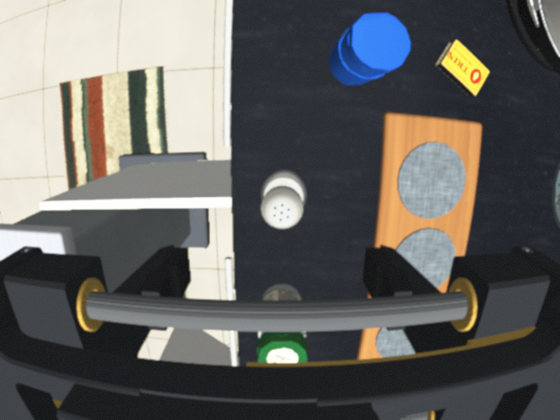

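The view is centred on the shaker, dome top about (283,211), giving y ≈ 0.2175. I'll descend and grasp.

```bash
python3 -m jog '[{"wx":0,"wy":0,"wz":0,"dx":0.014,"dy":-0.006,"dz":-0.12,"hand":0},{"wx":0,"wy":0,"wz":0,"dx":0,"dy":0,"dz":-0.16,"hand":0},{"wx":0,"wy":0,"wz":0,"dx":0,"dy":0,"dz":-0.16,"hand":0},{"wx":0,"wy":0,"wz":0,"dx":0,"dy":0,"dz":-0.16,"hand":0},{"wx":0,"wy":0,"wz":0,"dx":0,"dy":0,"dz":0,"hand":0.3}]'
python3 -m jog '[{"wx":0,"wy":0,"wz":0,"dx":0,"dy":0,"dz":0,"hand":0.7},{"wx":0,"wy":0,"wz":0,"dx":0,"dy":0,"dz":0,"hand":0.7},{"wx":0,"wy":0,"wz":0,"dx":0,"dy":0,"dz":0,"hand":0.7},{"wx":0,"wy":0,"wz":0,"dx":0,"dy":0,"dz":0,"hand":0.7},{"wx":0,"wy":0,"wz":0,"dx":0,"dy":0,"dz":0,"hand":0.7}]' 15
```

```text
clock: 3.03
tool_pos: [0.4319, 0.2157, 0.0323]
eef_rot: [0.703, 0.711, -0.006, -0.002]
contact_force: [-1.5, -0.6, 0.5]
opening: 0.947
finger_force: 0.0
clock: 3.45
tool_pos: [0.4373, 0.2169, 0.0412]
eef_rot: [0.704, 0.71, 0.002, 0.001]
contact_force: [-0.3, -0.4, -0.3]
opening: 0.571
finger_force: 0.0
```

```bash
python3 -m jog '[{"wx":0,"wy":0,"wz":0,"dx":0,"dy":0,"dz":0,"hand":0.7},{"wx":0,"wy":0,"wz":0,"dx":0,"dy":0,"dz":0,"hand":0.7},{"wx":0,"wy":0,"wz":0,"dx":0,"dy":0,"dz":0,"hand":0.7},{"wx":0,"wy":0,"wz":0,"dx":0,"dy":0,"dz":0,"hand":0.7}]'
python3 - <<'E'
from h import *
for _ in range(4): print(r.get_state()["tool_pos"].round(4))
E
```

```text
clock: 3.78
tool_pos: [0.4362, 0.2164, 0.0397]
eef_rot: [0.704, 0.71, 0.001, 0.0]
contact_force: [-0.3, 0.2, 9.0]
opening: 0.431
finger_force: 15.5
[0.4362 0.2164 0.0397]
[0.4362 0.2164 0.0397]
[0.4362 0.2164 0.0397]
[0.4362 0.2164 0.0397]
```

```bash
python3 -m jog '[{"wx":0,"wy":0,"wz":0,"dx":0,"dy":0,"dz":0.05,"hand":0.7},{"wx":0,"wy":0,"wz":0,"dx":0,"dy":0,"dz":0.1,"hand":0.7},{"wx":0,"wy":0,"wz":0,"dx":0,"dy":0,"dz":0,"hand":0.7}]'
python3 - <<'E'
from h import *
a=save("wrist","w3");b=save("scene","s3")
p=np.hstack([cv2.resize(a[120:360,140:420],(560,480)),cv2.resize(b[150:270,180:240],(240,480))])
cv2.imwrite("pics/c3.png",p[...,::-1])
E
```

```text
clock: 4.03
tool_pos: [0.4373, 0.2165, 0.0789]
eef_rot: [0.704, 0.71, 0.002, 0.001]
contact_force: [0.3, -0.4, -1.0]
opening: 0.436
finger_force: 14.8
```

View pics/c3.png

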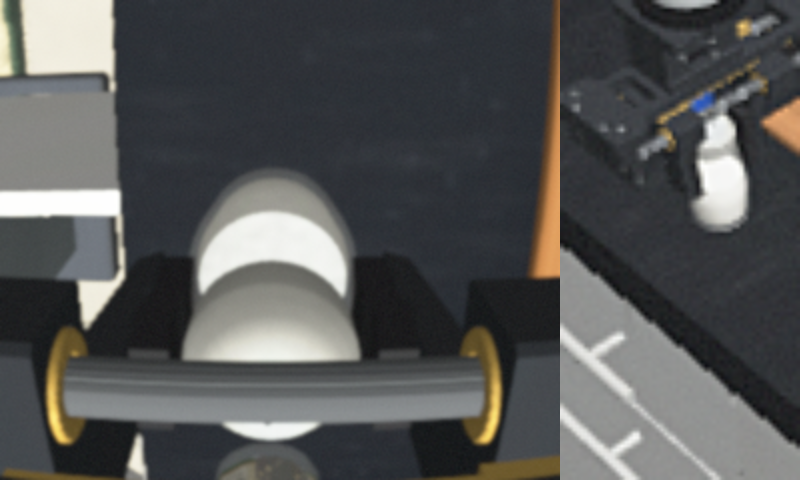

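The shaker hangs upright between the fingers. I'll carry it to the third coaster, (0.596, 0.034).

```bash
python3 -m jog '[{"wx":0,"wy":0,"wz":0,"dx":0.05,"dy":-0.06,"dz":0.08,"hand":0.7},{"wx":0,"wy":0,"wz":0,"dx":0.1,"dy":-0.12,"dz":0,"hand":0.7},{"wx":0,"wy":0,"wz":0,"dx":0.1,"dy":-0.12,"dz":0,"hand":0.7},{"wx":0,"wy":0,"wz":0,"dx":0.1,"dy":-0.12,"dz":0,"hand":0.7},{"wx":0,"wy":0,"wz":0,"dx":0.1,"dy":-0.12,"dz":0,"hand":0.7}]'
python3 -m jog '[{"wx":0,"wy":0,"wz":0,"dx":0.1,"dy":-0.12,"dz":0,"hand":0.7},{"wx":0,"wy":0,"wz":0,"dx":0.08,"dy":-0.07,"dz":0,"hand":0.7},{"wx":0,"wy":0,"wz":0,"dx":0,"dy":0,"dz":0,"hand":0.7},{"wx":0,"wy":0,"wz":0,"dx":0,"dy":0,"dz":0,"hand":0.7}]'
```

```text
clock: 4.55
tool_pos: [0.5487, 0.0795, 0.0952]
eef_rot: [0.704, 0.71, -0.001, -0.001]
contact_force: [0.4, 0.6, -1.7]
opening: 0.435
finger_force: 14.8
clock: 4.88
tool_pos: [0.5936, 0.0316, 0.0949]
eef_rot: [0.705, 0.709, -0.001, -0.0]
contact_force: [-1.0, -0.3, 0.0]
opening: 0.43
finger_force: 14.8
```

```bash
python3 -m jog '[{"wx":0,"wy":0,"wz":0,"dx":0.009,"dy":0.01,"dz":-0.08,"hand":0.7},{"wx":0,"wy":0,"wz":0,"dx":0,"dy":0,"dz":-0.05,"hand":0.7},{"wx":0,"wy":0,"wz":0,"dx":0,"dy":0,"dz":-0.012,"hand":0.7},{"wx":0,"wy":0,"wz":0,"dx":0,"dy":0,"dz":0,"hand":0.7}]'
```

```text
clock: 5.22
tool_pos: [0.5935, 0.0373, 0.0592]
eef_rot: [0.703, 0.711, -0.001, -0.002]
contact_force: [-0.1, -0.3, -0.5]
opening: 0.434
finger_force: 14.8
```

```bash
python3 -m jog '[{"wx":0,"wy":0,"wz":0,"dx":0.008,"dy":-0.01,"dz":-0.008,"hand":0.7},{"wx":0,"wy":0,"wz":0,"dx":0,"dy":0,"dz":0,"hand":0.7},{"wx":0,"wy":0,"wz":0,"dx":0,"dy":0,"dz":0,"hand":0.7}]'
```

```text
clock: 5.47
tool_pos: [0.5981, 0.0332, 0.0592]
eef_rot: [0.704, 0.71, 0.0, 0.0]
contact_force: [0.3, -0.2, -1.2]
opening: 0.437
finger_force: 14.8
```

```bash
python3 -m jog '[{"wx":0,"wy":0,"wz":0,"dx":0,"dy":0,"dz":-0.008,"hand":0.7},{"wx":0,"wy":0,"wz":0,"dx":0,"dy":0,"dz":0,"hand":0.7},{"wx":0,"wy":0,"wz":0,"dx":0,"dy":0,"dz":0,"hand":0.7}]'
```

```text
clock: 5.72
tool_pos: [0.5984, 0.0335, 0.0579]
eef_rot: [0.704, 0.71, 0.001, 0.001]
contact_force: [-1.2, -0.4, 4.2]
opening: 0.433
finger_force: 15.2
```

Contact. I'll open, rise, then check.

```bash
python3 -m jog '[{"wx":0,"wy":0,"wz":0,"dx":0,"dy":0,"dz":0,"hand":0.4},{"wx":0,"wy":0,"wz":0,"dx":0,"dy":0,"dz":0,"hand":0.3},{"wx":0,"wy":0,"wz":0,"dx":0,"dy":0,"dz":0,"hand":0.2},{"wx":0,"wy":0,"wz":0,"dx":0,"dy":0,"dz":0,"hand":0},{"wx":0,"wy":0,"wz":0,"dx":0,"dy":0,"dz":0.05,"hand":0}]'
python3 -m jog '[{"wx":0,"wy":0,"wz":0,"dx":0,"dy":0,"dz":0.16,"hand":0},{"wx":0,"wy":0,"wz":0,"dx":0,"dy":0,"dz":0.16,"hand":0},{"wx":0,"wy":0,"wz":0,"dx":0,"dy":0,"dz":0.16,"hand":0},{"wx":0,"wy":0,"wz":0,"dx":-0.12,"dy":0.03,"dz":0.1,"hand":0},{"wx":0,"wy":0,"wz":0,"dx":-0.15,"dy":0.05,"dz":0,"hand":0}]'
python3 -m jog '[{"wx":0,"wy":0,"wz":0,"dx":-0.15,"dy":0.05,"dz":0,"hand":0},{"wx":0,"wy":0,"wz":0,"dx":-0.15,"dy":0.05,"dz":0,"hand":0},{"wx":0,"wy":0,"wz":0,"dx":-0.09,"dy":0.03,"dz":0,"hand":0},{"wx":0,"wy":0,"wz":0,"dx":0,"dy":0,"dz":0,"hand":0},{"wx":0,"wy":0,"wz":0,"dx":0,"dy":0,"dz":0,"hand":0}]'
python3 - <<'E'
from h import *
a=save("wrist","w4");b=save("scene","s4");c=save("top","t4")
p=np.hstack([cv2.resize(a[100:380,200:480],(400,400)),cv2.resize(b[180:280,260:360],(400,400))])
cv2.imwrite("pics/c4.png",p[...,::-1])
for q,h in (("shaker",.09),("spice_jar",.106)):
  for cam in ("wrist","scene","top"):
    for m in r.search_frame(cam,q)[:2]:
        b=m["bbox"];print(q,cam,round(m["p"],2),np.round(b),at(cam,((b[0]+b[2])/2,(b[1]+b[3])/2),h/2+(.018 if q=="shaker" else 0)).round(4))
E
```

```text
clock: 6.13
tool_pos: [0.596, 0.0335, 0.0676]
eef_rot: [0.704, 0.71, -0.002, -0.001]
contact_force: [-0.7, 0.8, -0.2]
opening: 0.786
finger_force: 0.0
clock: 6.55
tool_pos: [0.5357, 0.0526, 0.2203]
eef_rot: [0.705, 0.709, 0.006, 0.005]
contact_force: [0.2, 0.7, -0.2]
opening: 1.002
finger_force: 0.0
clock: 6.97
tool_pos: [0.432, 0.0865, 0.2152]
eef_rot: [0.703, 0.711, 0.0, 0.0]
contact_force: [0.0, -0.3, -0.6]
opening: 1.002
finger_force: 0.0
shaker wrist 0.72 [401. 215. 452. 276.] [0.5951 0.0337 0.063 ]
shaker wrist 0.65 [388.  29. 453.  98.] [0.5718 0.2192 0.063 ]
shaker scene 0.9 [302. 190. 318. 214.] [0.6016 0.0308 0.063 ]
shaker top 0.64 [272. 166. 289. 185.] [0.5948 0.0391 0.063 ]
shaker top 0.24 [262. 158. 304. 200.] [0.5872 0.0324 0.063 ]
spice_jar wrist 0.96 [253. 165. 307. 240.] [0.4368 0.0769 0.053 ]
spice_jar scene 0.97 [243. 206. 261. 246.] [0.4349 0.08   0.053 ]
spice_jar scene 0.73 [200. 152. 220. 188.] [0.4973 0.3375 0.053 ]
spice_jar top 0.96 [108. 211. 146. 235.] [0.5005 0.3512 0.053 ]
```

View pics/c4.png

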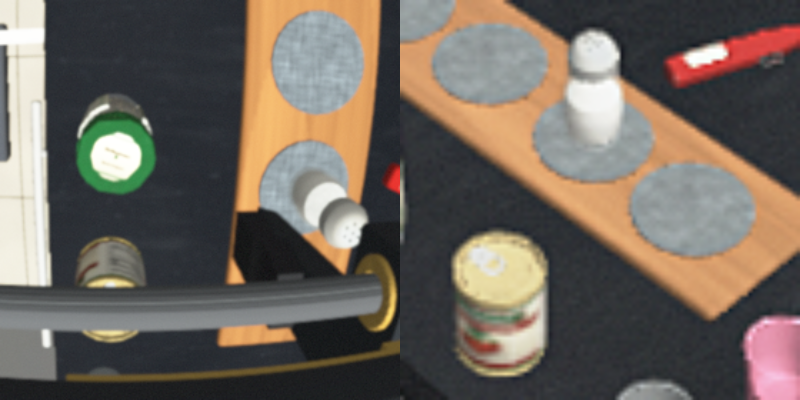

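The shaker stands centred on the third coaster. The jar cap is at (281,208) in the wrist view; I'll compute its centre.

```bash
python3 - <<'E'
from h import *
print(at("wrist",(281.2,208.5),.106).round(4), at("wrist",(283,182),.06).round(4))
for uv,z in (((258,254.2),.106),((257.3,254.4),.05)): print(at("top",uv,z).round(4))
E
```

```text
[0.4367 0.0855 0.106 ] [0.4389 0.0988 0.06  ]
[0.4341 0.0842 0.106 ]
[0.4346 0.087  0.05  ]
```

```bash
python3 -m jog '[{"wx":0,"wy":0,"wz":0,"dx":0.014,"dy":-0.006,"dz":-0.1,"hand":0},{"wx":0,"wy":0,"wz":0,"dx":0,"dy":0,"dz":-0.16,"hand":0},{"wx":0,"wy":0,"wz":0,"dx":0,"dy":0,"dz":-0.16,"hand":0},{"wx":0,"wy":0,"wz":0,"dx":0,"dy":0,"dz":-0.16,"hand":0},{"wx":0,"wy":0,"wz":0,"dx":0,"dy":0,"dz":-0.08,"hand":0.1}]'
python3 -m jog '[{"wx":0,"wy":0,"wz":0,"dx":0,"dy":0,"dz":0,"hand":0.7},{"wx":0,"wy":0,"wz":0,"dx":0,"dy":0,"dz":0,"hand":0.7},{"wx":0,"wy":0,"wz":0,"dx":0,"dy":0,"dz":0,"hand":0.7},{"wx":0,"wy":0,"wz":0,"dx":0,"dy":0,"dz":0,"hand":0.7},{"wx":0,"wy":0,"wz":0,"dx":0,"dy":0,"dz":0,"hand":0.7}]' 20
python3 -m jog '[{"wx":0,"wy":0,"wz":0,"dx":0,"dy":0,"dz":0,"hand":0.7},{"wx":0,"wy":0,"wz":0,"dx":0,"dy":0,"dz":0,"hand":0.7},{"wx":0,"wy":0,"wz":0,"dx":0,"dy":0,"dz":0,"hand":0.7}]'
```

```text
clock: 7.83
tool_pos: [0.4352, 0.0843, 0.0457]
eef_rot: [0.704, 0.71, -0.001, -0.001]
contact_force: [0.1, 0.1, -0.5]
opening: 0.943
finger_force: 0.0
clock: 8.25
tool_pos: [0.4373, 0.0848, 0.0508]
eef_rot: [0.704, 0.71, 0.001, 0.001]
contact_force: [0.1, -0.4, 0.7]
opening: 0.57
finger_force: 0.0
clock: 8.5
tool_pos: [0.4367, 0.0847, 0.0504]
eef_rot: [0.704, 0.71, 0.001, 0.001]
contact_force: [-1.2, 0.9, 9.3]
opening: 0.516
finger_force: 19.9
```

```bash
python3 -m jog '[{"wx":0,"wy":0,"wz":0,"dx":0,"dy":0,"dz":0.06,"hand":0.7},{"wx":0,"wy":0,"wz":0,"dx":0,"dy":0,"dz":0.15,"hand":0.7},{"wx":0,"wy":0,"wz":0,"dx":0,"dy":-0.05,"dz":0.12,"hand":0.7},{"wx":0,"wy":0,"wz":0,"dx":0.05,"dy":-0.15,"dz":0,"hand":0.7},{"wx":0,"wy":0,"wz":0,"dx":0.08,"dy":-0.13,"dz":0,"hand":0.7}]'
python3 -m jog '[{"wx":0,"wy":0,"wz":0,"dx":0.1,"dy":-0.12,"dz":0,"hand":0.7},{"wx":0,"wy":0,"wz":0,"dx":0.13,"dy":-0.09,"dz":0,"hand":0.7},{"wx":0,"wy":0,"wz":0,"dx":0.16,"dy":-0.03,"dz":0,"hand":0.7},{"wx":0,"wy":0,"wz":0,"dx":0.115,"dy":0,"dz":0,"hand":0.7},{"wx":0,"wy":0,"wz":0,"dx":0,"dy":0,"dz":0,"hand":0.7}]'
python3 -m jog '[{"wx":0,"wy":0,"wz":0,"dx":0,"dy":0,"dz":-0.1,"hand":0.7},{"wx":0,"wy":0,"wz":0,"dx":0,"dy":0,"dz":-0.08,"hand":0.7},{"wx":0,"wy":0,"wz":0,"dx":0,"dy":0,"dz":0,"hand":0.7},{"wx":0,"wy":0,"wz":0,"dx":0,"dy":0,"dz":0,"hand":0.7}]'
```

```text
clock: 8.92
tool_pos: [0.4681, 0.002, 0.134]
eef_rot: [0.702, 0.712, 0.001, 0.0]
contact_force: [0.2, 0.5, -1.1]
opening: 0.519
finger_force: 19.9
clock: 9.33
tool_pos: [0.602, -0.0589, 0.1328]
eef_rot: [0.705, 0.71, 0.004, 0.004]
contact_force: [0.6, 1.1, -1.7]
opening: 0.517
finger_force: 19.9
clock: 9.67
tool_pos: [0.5935, -0.0577, 0.0863]
eef_rot: [0.704, 0.71, -0.001, -0.001]
contact_force: [-0.7, -0.1, -0.7]
opening: 0.516
finger_force: 19.9
```

```bash
python3 -m jog '[{"wx":0,"wy":0,"wz":0,"dx":0.006,"dy":-0.006,"dz":-0.055,"hand":0.7},{"wx":0,"wy":0,"wz":0,"dx":0,"dy":0,"dz":-0.01,"hand":0.7},{"wx":0,"wy":0,"wz":0,"dx":0,"dy":0,"dz":-0.006,"hand":0.7},{"wx":0,"wy":0,"wz":0,"dx":0,"dy":0,"dz":0,"hand":0.7},{"wx":0,"wy":0,"wz":0,"dx":0,"dy":0,"dz":0,"hand":0.7}]'
```

```text
clock: 10.08
tool_pos: [0.5967, -0.0594, 0.0694]
eef_rot: [0.704, 0.71, 0.0, 0.0]
contact_force: [-1.1, 0.1, -1.5]
opening: 0.52
finger_force: 19.9
```

```bash
python3 -m jog '[{"wx":0,"wy":0,"wz":0,"dx":0,"dy":0,"dz":-0.006,"hand":0.7},{"wx":0,"wy":0,"wz":0,"dx":0,"dy":0,"dz":0,"hand":0.7},{"wx":0,"wy":0,"wz":0,"dx":0,"dy":0,"dz":0,"hand":0.7}]'
```

```text
clock: 10.33
tool_pos: [0.5968, -0.0595, 0.0684]
eef_rot: [0.704, 0.71, 0.0, 0.0]
contact_force: [-1.5, 1.0, 5.0]
opening: 0.512
finger_force: 19.9
```

```bash
python3 -m jog '[{"wx":0,"wy":0,"wz":0,"dx":0,"dy":0,"dz":0,"hand":0.4},{"wx":0,"wy":0,"wz":0,"dx":0,"dy":0,"dz":0,"hand":0.3},{"wx":0,"wy":0,"wz":0,"dx":0,"dy":0,"dz":0,"hand":0.2},{"wx":0,"wy":0,"wz":0,"dx":0,"dy":0,"dz":0,"hand":0},{"wx":0,"wy":0,"wz":0,"dx":0,"dy":0,"dz":0.05,"hand":0}]'
python3 -m jog '[{"wx":0,"wy":0,"wz":0,"dx":0,"dy":0,"dz":0.16,"hand":0},{"wx":0,"wy":0,"wz":0,"dx":0,"dy":0,"dz":0.16,"hand":0},{"wx":0,"wy":0,"wz":0,"dx":0,"dy":0,"dz":0.16,"hand":0},{"wx":0,"wy":0,"wz":0,"dx":-0.12,"dy":0.02,"dz":0.06,"hand":0},{"wx":0,"wy":0,"wz":0,"dx":-0.15,"dy":0.01,"dz":0,"hand":0}]'
python3 -m jog '[{"wx":0,"wy":0,"wz":0,"dx":-0.15,"dy":0.01,"dz":0,"hand":0},{"wx":0,"wy":0,"wz":0,"dx":-0.15,"dy":0.01,"dz":0,"hand":0},{"wx":0,"wy":0,"wz":0,"dx":-0.08,"dy":0.01,"dz":0,"hand":0},{"wx":0,"wy":0,"wz":0,"dx":0,"dy":0,"dz":0,"hand":0},{"wx":0,"wy":0,"wz":0,"dx":0,"dy":0,"dz":0,"hand":0}]'
python3 - <<'E'
from h import *
a=save("wrist","w5");b=save("scene","s5")
p=np.hstack([cv2.resize(a[100:380,200:480],(400,400)),cv2.resize(b[180:280,270:370],(400,400))])
cv2.imwrite("pics/c5.png",p[...,::-1])
for uv,z in (((322.4,254.3),.072),): print(at("top",uv,z).round(4))
for c in ("wrist","scene"):
    for m in r.search_frame(c,"tin")[:2]:
        b=m["bbox"];print(c,round(m["p"],2),np.round(b),at(c,((b[0]+b[2])/2,(b[1]+b[3])/2),.036).round(4))
E
```

```text
clock: 10.75
tool_pos: [0.5948, -0.0593, 0.0784]
eef_rot: [0.704, 0.71, -0.001, -0.002]
contact_force: [-1.1, -0.3, -0.4]
opening: 0.871
finger_force: 0.0
clock: 11.17
tool_pos: [0.5339, -0.0514, 0.22]
eef_rot: [0.704, 0.71, 0.005, 0.005]
contact_force: [0.5, 0.1, -1.1]
opening: 0.999
finger_force: 0.0
clock: 11.58
tool_pos: [0.4337, -0.0444, 0.216]
eef_rot: [0.704, 0.71, 0.0, 0.0]
contact_force: [1.0, 0.1, 0.7]
opening: 0.997
finger_force: 0.0
[ 0.4332 -0.0434  0.072 ]
wrist 0.92 [248. 158. 308. 226.] [ 0.4376 -0.0468  0.036 ]
scene 0.59 [272. 236. 298. 270.] [ 0.4421 -0.0377  0.036 ]
```

View pics/c5.png

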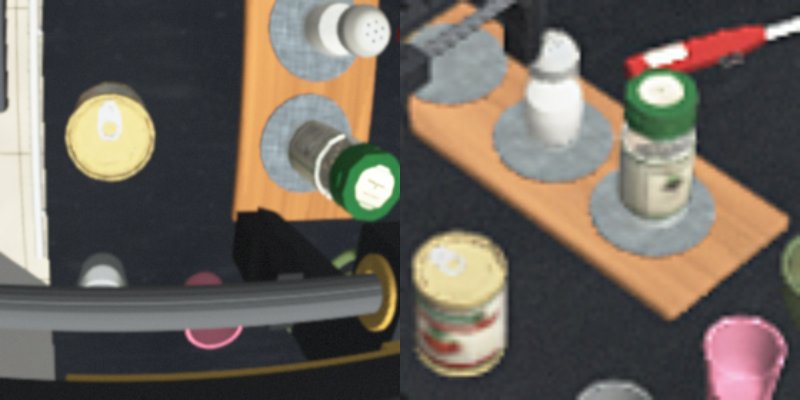

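The jar and shaker both stand centred on their coasters. The tin is right below the tool, so I'll descend and grasp it.

```bash
python3 -m jog '[{"wx":0,"wy":0,"wz":0,"dx":0.005,"dy":0.002,"dz":-0.12,"hand":0},{"wx":0,"wy":0,"wz":0,"dx":0,"dy":0,"dz":-0.16,"hand":0},{"wx":0,"wy":0,"wz":0,"dx":0,"dy":0,"dz":-0.16,"hand":0},{"wx":0,"wy":0,"wz":0,"dx":0,"dy":0,"dz":-0.16,"hand":0},{"wx":0,"wy":0,"wz":0,"dx":0,"dy":0,"dz":-0.12,"hand":0}]'
python3 -m jog '[{"wx":0,"wy":0,"wz":0,"dx":0,"dy":0,"dz":-0.05,"hand":0.1},{"wx":0,"wy":0,"wz":0,"dx":0,"dy":0,"dz":0,"hand":0.6},{"wx":0,"wy":0,"wz":0,"dx":0,"dy":0,"dz":0,"hand":0.6},{"wx":0,"wy":0,"wz":0,"dx":0,"dy":0,"dz":0,"hand":0.6},{"wx":0,"wy":0,"wz":0,"dx":0,"dy":0,"dz":0,"hand":0.6}]' 25
python3 -m jog '[{"wx":0,"wy":0,"wz":0,"dx":0,"dy":0,"dz":0,"hand":0.6},{"wx":0,"wy":0,"wz":0,"dx":0,"dy":0,"dz":0,"hand":0.6},{"wx":0,"wy":0,"wz":0,"dx":0,"dy":0,"dz":0,"hand":0.6}]'
```

```text
clock: 12.2
tool_pos: [0.4374, -0.0442, 0.041]
eef_rot: [0.704, 0.71, -0.004, -0.004]
contact_force: [0.2, -1.4, -0.5]
opening: 0.998
finger_force: 0.0
clock: 12.62
tool_pos: [0.4408, -0.0452, 0.0356]
eef_rot: [0.704, 0.71, -0.004, -0.003]
contact_force: [-0.1, -0.4, -2.5]
opening: 0.648
finger_force: 15.2
clock: 12.87
tool_pos: [0.4414, -0.045, 0.0354]
eef_rot: [0.704, 0.71, -0.003, -0.003]
contact_force: [-0.8, 0.1, 3.5]
opening: 0.645
finger_force: 24.9
```

```bash
python3 -m jog '[{"wx":0,"wy":0,"wz":0,"dx":0,"dy":0,"dz":0.08,"hand":0.6},{"wx":0,"wy":0,"wz":0,"dx":0,"dy":0,"dz":0.15,"hand":0.6},{"wx":0,"wy":0,"wz":0,"dx":0,"dy":0.06,"dz":0.12,"hand":0.6},{"wx":0,"wy":0,"wz":0,"dx":0,"dy":0.16,"dz":0,"hand":0.6},{"wx":0,"wy":0,"wz":0,"dx":0,"dy":0.16,"dz":0,"hand":0.6}]'
python3 -m jog '[{"wx":0,"wy":0,"wz":0,"dx":0.04,"dy":0.16,"dz":0,"hand":0.6},{"wx":0,"wy":0,"wz":0,"dx":0.08,"dy":0.13,"dz":0,"hand":0.6},{"wx":0,"wy":0,"wz":0,"dx":0.15,"dy":0.06,"dz":0,"hand":0.6},{"wx":0,"wy":0,"wz":0,"dx":0.16,"dy":0,"dz":0,"hand":0.6},{"wx":0,"wy":0,"wz":0,"dx":0.16,"dy":0,"dz":0,"hand":0.6}]'
python3 -m jog '[{"wx":0,"wy":0,"wz":0,"dx":0.02,"dy":0,"dz":0,"hand":0.6},{"wx":0,"wy":0,"wz":0,"dx":0,"dy":0,"dz":0,"hand":0.6},{"wx":0,"wy":0,"wz":0,"dx":0,"dy":0,"dz":0,"hand":0.6}]'
```

```text
clock: 13.28
tool_pos: [0.4423, 0.0489, 0.1242]
eef_rot: [0.706, 0.708, -0.002, -0.002]
contact_force: [0.6, -0.3, -1.6]
opening: 0.646
finger_force: 24.9
clock: 13.7
tool_pos: [0.5891, 0.1399, 0.1228]
eef_rot: [0.702, 0.712, -0.003, -0.004]
contact_force: [0.8, -0.2, -1.8]
opening: 0.641
finger_force: 24.9
clock: 13.95
tool_pos: [0.592, 0.137, 0.1218]
eef_rot: [0.704, 0.71, -0.005, -0.004]
contact_force: [-0.0, 0.7, -1.5]
opening: 0.647
finger_force: 24.9
```

```bash
python3 -m jog '[{"wx":0,"wy":0,"wz":0,"dx":0.02,"dy":0.005,"dz":-0.1,"hand":0.6},{"wx":0,"wy":0,"wz":0,"dx":0,"dy":0,"dz":-0.1,"hand":0.6},{"wx":0,"wy":0,"wz":0,"dx":0,"dy":0,"dz":-0.05,"hand":0.6},{"wx":0,"wy":0,"wz":0,"dx":0,"dy":0,"dz":0,"hand":0.6},{"wx":0,"wy":0,"wz":0,"dx":0,"dy":0,"dz":0,"hand":0.6}]'
```

```text
clock: 14.37
tool_pos: [0.5967, 0.1387, 0.0596]
eef_rot: [0.704, 0.711, -0.005, -0.004]
contact_force: [1.3, 0.9, -0.9]
opening: 0.643
finger_force: 24.9
```

```bash
python3 -m jog '[{"wx":0,"wy":0,"wz":0,"dx":0,"dy":0,"dz":-0.016,"hand":0.6},{"wx":0,"wy":0,"wz":0,"dx":0,"dy":0,"dz":-0.008,"hand":0.6},{"wx":0,"wy":0,"wz":0,"dx":0,"dy":0,"dz":0,"hand":0.6},{"wx":0,"wy":0,"wz":0,"dx":0,"dy":0,"dz":0,"hand":0.6}]'
```

```text
clock: 14.7
tool_pos: [0.5985, 0.1387, 0.0544]
eef_rot: [0.704, 0.71, -0.003, -0.003]
contact_force: [0.9, 0.7, -1.5]
opening: 0.648
finger_force: 24.9
```

```bash
python3 -m jog '[{"wx":0,"wy":0,"wz":0,"dx":-0.003,"dy":0,"dz":-0.007,"hand":0.6},{"wx":0,"wy":0,"wz":0,"dx":0,"dy":0,"dz":0,"hand":0.6},{"wx":0,"wy":0,"wz":0,"dx":0,"dy":0,"dz":0,"hand":0.6}]'
```

```text
clock: 14.95
tool_pos: [0.5984, 0.1389, 0.0533]
eef_rot: [0.704, 0.71, -0.003, -0.003]
contact_force: [-0.5, -1.0, 4.0]
opening: 0.644
finger_force: 24.9
```

```bash
python3 -m jog '[{"wx":0,"wy":0,"wz":0,"dx":0,"dy":0,"dz":0,"hand":0.3},{"wx":0,"wy":0,"wz":0,"dx":0,"dy":0,"dz":0,"hand":0.2},{"wx":0,"wy":0,"wz":0,"dx":0,"dy":0,"dz":0,"hand":0.1},{"wx":0,"wy":0,"wz":0,"dx":0,"dy":0,"dz":0,"hand":0},{"wx":0,"wy":0,"wz":0,"dx":0,"dy":0,"dz":0.05,"hand":0}]'
python3 -m jog '[{"wx":0,"wy":0,"wz":0,"dx":0,"dy":0,"dz":0.16,"hand":0},{"wx":0,"wy":0,"wz":0,"dx":0,"dy":0,"dz":0.16,"hand":0},{"wx":0,"wy":0,"wz":0,"dx":0,"dy":0,"dz":0.16,"hand":0},{"wx":0,"wy":0,"wz":0,"dx":-0.1,"dy":-0.09,"dz":0.09,"hand":0},{"wx":0,"wy":0,"wz":0,"dx":-0.1,"dy":-0.13,"dz":0,"hand":0}]'
python3 -m jog '[{"wx":0,"wy":0,"wz":0,"dx":-0.08,"dy":-0.14,"dz":0,"hand":0},{"wx":0,"wy":0,"wz":0,"dx":-0.08,"dy":-0.14,"dz":0,"hand":0},{"wx":0,"wy":0,"wz":0,"dx":-0.08,"dy":-0.14,"dz":0,"hand":0},{"wx":0,"wy":0,"wz":0,"dx":-0.08,"dy":-0.14,"dz":0,"hand":0},{"wx":0,"wy":0,"wz":0,"dx":-0.08,"dy":-0.14,"dz":0,"hand":0}]'
python3 -m jog '[{"wx":0,"wy":0,"wz":0,"dx":-0.08,"dy":-0.14,"dz":0,"hand":0},{"wx":0,"wy":0,"wz":0,"dx":0,"dy":-0.13,"dz":0,"hand":0},{"wx":0,"wy":0,"wz":0,"dx":0,"dy":-0.1,"dz":0,"hand":0},{"wx":0,"wy":0,"wz":0,"dx":0,"dy":0,"dz":0,"hand":0},{"wx":0,"wy":0,"wz":0,"dx":0,"dy":0,"dz":0,"hand":0}]'
python3 - <<'E'
from h import *
a=save("wrist","w6");b=save("scene","s6")
p=np.hstack([cv2.resize(a[100:380,200:480],(400,400)),cv2.resize(b[170:270,240:340],(400,400))])
cv2.imwrite("pics/c6.png",p[...,::-1])
for uv,z in (((389.1,256.2),.058),): print(at("top",uv,z).round(4))
for c in ("wrist","scene"):
    for m in r.search_frame(c,"glass")[:2]:
        b=m["bbox"];print(c,round(m["p"],2),np.round(b),at(c,((b[0]+b[2])/2,(b[1]+b[3])/2),.029).round(4))
E
```

```text
clock: 15.37
tool_pos: [0.5958, 0.1382, 0.0629]
eef_rot: [0.704, 0.71, -0.006, -0.004]
contact_force: [0.1, -0.3, -0.9]
opening: 0.979
finger_force: 0.0
clock: 15.78
tool_pos: [0.5513, 0.0885, 0.2132]
eef_rot: [0.702, 0.712, 0.003, -0.001]
contact_force: [-0.2, -0.4, -0.3]
opening: 0.999
finger_force: 0.0
clock: 16.2
tool_pos: [0.4465, -0.0927, 0.208]
eef_rot: [0.704, 0.71, -0.003, -0.003]
contact_force: [0.4, -0.2, 0.1]
opening: 1.003
finger_force: 0.0
clock: 16.62
tool_pos: [0.4274, -0.1852, 0.2076]
eef_rot: [0.705, 0.709, -0.004, -0.003]
contact_force: [-0.0, -0.1, 0.3]
opening: 1.0
finger_force: 0.0
[ 0.4283 -0.1798  0.058 ]
wrist 0.59 [250. 164. 308. 216.] [ 0.4286 -0.1824  0.029 ]
wrist 0.56 [344. 182. 396. 235.] [ 0.5251 -0.2007  0.029 ]
scene 0.58 [312. 278. 335. 304.] [ 0.4302 -0.1812  0.029 ]
```

View pics/c6.png

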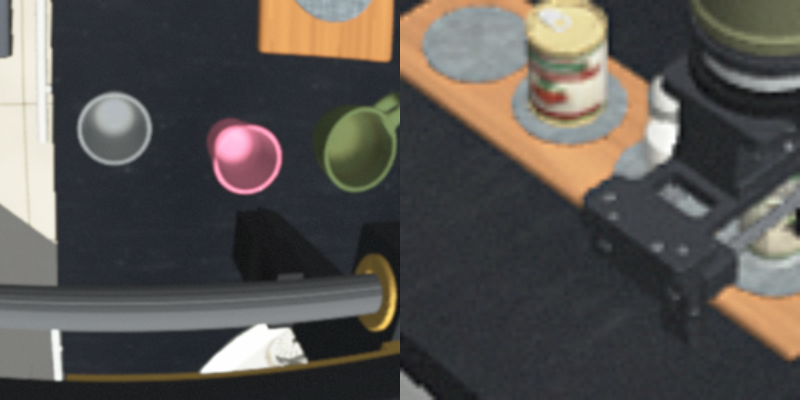

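The tin is centred on the second coaster, and the grey glass's rim is at (280,190) in the wrist view with the pink one beside it. I'll go down with the fingers partly closed.

```bash
python3 -m jog '[{"wx":0,"wy":0,"wz":0,"dx":0.006,"dy":0.016,"dz":-0.12,"hand":0.2},{"wx":0,"wy":0,"wz":0,"dx":0,"dy":0,"dz":-0.14,"hand":0.2},{"wx":0,"wy":0,"wz":0,"dx":0,"dy":0,"dz":-0.1,"hand":0.2},{"wx":0,"wy":0,"wz":0,"dx":0,"dy":0,"dz":0,"hand":0.2},{"wx":0,"wy":0,"wz":0,"dx":0,"dy":0,"dz":0,"hand":0.2}]' 8
```

```text
clock: 17.23
tool_pos: [0.4286, -0.1784, 0.1166]
eef_rot: [0.703, 0.711, -0.004, -0.005]
contact_force: [-0.1, 0.2, 1.1]
opening: 0.799
finger_force: 0.0
```

```bash
python3 -m jog '[{"wx":0,"wy":0,"wz":0,"dx":0,"dy":-0.008,"dz":-0.1,"hand":0.2},{"wx":0,"wy":0,"wz":0,"dx":0,"dy":0,"dz":-0.1,"hand":0.2},{"wx":0,"wy":0,"wz":0,"dx":0,"dy":0,"dz":-0.1,"hand":0.2},{"wx":0,"wy":0,"wz":0,"dx":0,"dy":0,"dz":-0.09,"hand":0.2},{"wx":0,"wy":0,"wz":0,"dx":0,"dy":0,"dz":0,"hand":0.2}]'
python3 -m jog '[{"wx":0,"wy":0,"wz":0,"dx":0,"dy":0,"dz":0,"hand":0.7},{"wx":0,"wy":0,"wz":0,"dx":0,"dy":0,"dz":0,"hand":0.7},{"wx":0,"wy":0,"wz":0,"dx":0,"dy":0,"dz":0,"hand":0.7},{"wx":0,"wy":0,"wz":0,"dx":0,"dy":0,"dz":0,"hand":0.7},{"wx":0,"wy":0,"wz":0,"dx":0,"dy":0,"dz":0,"hand":0.7}]' 8
python3 -m jog '[{"wx":0,"wy":0,"wz":0,"dx":0,"dy":0,"dz":0,"hand":0.7},{"wx":0,"wy":0,"wz":0,"dx":0,"dy":0,"dz":0,"hand":0.7}]'
```

```text
clock: 17.65
tool_pos: [0.4293, -0.1809, 0.0182]
eef_rot: [0.703, 0.711, -0.004, -0.004]
contact_force: [-0.1, 0.6, -0.7]
opening: 0.799
finger_force: 0.0
clock: 18.07
tool_pos: [0.4296, -0.1821, 0.0208]
eef_rot: [0.704, 0.71, -0.003, -0.002]
contact_force: [-1.0, 0.8, 6.1]
opening: 0.502
finger_force: 8.4
clock: 18.23
tool_pos: [0.4296, -0.1821, 0.0207]
eef_rot: [0.704, 0.71, -0.003, -0.002]
contact_force: [-0.1, -0.6, 9.9]
opening: 0.507
finger_force: 8.6
```

```bash
python3 -m jog '[{"wx":0,"wy":0,"wz":0,"dx":0,"dy":0,"dz":0.06,"hand":0.7},{"wx":0,"wy":0,"wz":0,"dx":0,"dy":0,"dz":0.12,"hand":0.7},{"wx":0,"wy":0,"wz":0,"dx":0,"dy":0,"dz":0.12,"hand":0.7},{"wx":0,"wy":0,"wz":0,"dx":0,"dy":0.1,"dz":0.1,"hand":0.7},{"wx":0,"wy":0,"wz":0,"dx":0,"dy":0.15,"dz":0,"hand":0.7}]' 12
python3 -m jog '[{"wx":0,"wy":0,"wz":0,"dx":0,"dy":0.16,"dz":0,"hand":0.7},{"wx":0,"wy":0,"wz":0,"dx":0,"dy":0.16,"dz":0,"hand":0.7},{"wx":0,"wy":0,"wz":0,"dx":0,"dy":0.16,"dz":0,"hand":0.7},{"wx":0,"wy":0,"wz":0,"dx":0,"dy":0.16,"dz":0,"hand":0.7},{"wx":0,"wy":0,"wz":0,"dx":0,"dy":0.16,"dz":0,"hand":0.7}]'
python3 -m jog '[{"wx":0,"wy":0,"wz":0,"dx":0.04,"dy":0.15,"dz":0,"hand":0.7},{"wx":0,"wy":0,"wz":0,"dx":0.06,"dy":0.15,"dz":0,"hand":0.7},{"wx":0,"wy":0,"wz":0,"dx":0.1,"dy":0.12,"dz":0,"hand":0.7},{"wx":0,"wy":0,"wz":0,"dx":0.13,"dy":0.08,"dz":0,"hand":0.7},{"wx":0,"wy":0,"wz":0,"dx":0.13,"dy":0.08,"dz":0,"hand":0.7}]'
python3 -m jog '[{"wx":0,"wy":0,"wz":0,"dx":0.13,"dy":0.02,"dz":0,"hand":0.7},{"wx":0,"wy":0,"wz":0,"dx":0.07,"dy":0.01,"dz":0,"hand":0.7},{"wx":0,"wy":0,"wz":0,"dx":0,"dy":0,"dz":0,"hand":0.7},{"wx":0,"wy":0,"wz":0,"dx":0,"dy":0,"dz":0,"hand":0.7}]'
```

```text
clock: 18.65
tool_pos: [0.4309, -0.1233, 0.1233]
eef_rot: [0.707, 0.707, -0.002, 0.001]
contact_force: [0.7, 1.3, -1.9]
opening: 0.502
finger_force: 11.8
clock: 19.07
tool_pos: [0.4286, 0.0825, 0.1199]
eef_rot: [0.704, 0.71, -0.004, -0.003]
contact_force: [0.8, 0.8, -1.2]
opening: 0.498
finger_force: 11.8
clock: 19.48
tool_pos: [0.5441, 0.2281, 0.1202]
eef_rot: [0.703, 0.711, -0.004, -0.004]
contact_force: [0.4, 0.3, -0.8]
opening: 0.497
finger_force: 11.8
clock: 19.82
tool_pos: [0.5938, 0.2326, 0.1192]
eef_rot: [0.704, 0.71, -0.004, -0.003]
contact_force: [-0.7, 0.1, 0.0]
opening: 0.5
finger_force: 11.8
```

Target TCP z is 0.0387, so I need to go down about 80 mm.

```bash
python3 -m jog '[{"wx":0,"wy":0,"wz":0,"dx":0,"dy":0,"dz":-0.12,"hand":0.7},{"wx":0,"wy":0,"wz":0,"dx":0,"dy":0,"dz":-0.12,"hand":0.7},{"wx":0,"wy":0,"wz":0,"dx":0,"dy":0,"dz":-0.06,"hand":0.7},{"wx":0,"wy":0,"wz":0,"dx":0,"dy":0,"dz":0,"hand":0.7},{"wx":0,"wy":0,"wz":0,"dx":0,"dy":0,"dz":0,"hand":0.7}]'
python3 -m jog '[{"wx":0,"wy":0,"wz":0,"dx":0,"dy":0,"dz":-0.012,"hand":0.7},{"wx":0,"wy":0,"wz":0,"dx":0,"dy":0,"dz":0,"hand":0.7},{"wx":0,"wy":0,"wz":0,"dx":0,"dy":0,"dz":0,"hand":0.7}]'
```

```text
clock: 20.23
tool_pos: [0.592, 0.2328, 0.0442]
eef_rot: [0.704, 0.71, -0.005, -0.004]
contact_force: [0.9, -0.6, -0.1]
opening: 0.502
finger_force: 11.8
clock: 20.48
tool_pos: [0.5945, 0.2335, 0.0428]
eef_rot: [0.704, 0.71, -0.003, -0.003]
contact_force: [-0.1, 0.8, -1.0]
opening: 0.501
finger_force: 11.8
```

```bash
python3 -m jog '[{"wx":0,"wy":0,"wz":0,"dx":0,"dy":0,"dz":-0.012,"hand":0.7},{"wx":0,"wy":0,"wz":0,"dx":0,"dy":0,"dz":0,"hand":0.7},{"wx":0,"wy":0,"wz":0,"dx":0,"dy":0,"dz":0,"hand":0.7}]'
```

```text
clock: 20.73
tool_pos: [0.5944, 0.2334, 0.039]
eef_rot: [0.704, 0.71, -0.003, -0.003]
contact_force: [0.6, 0.2, 1.3]
opening: 0.5
finger_force: 11.9
```

Touching the coaster. I'll release, rise, retreat toward the robot and inspect.

```bash
python3 -m jog '[{"wx":0,"wy":0,"wz":0,"dx":0,"dy":0,"dz":0,"hand":0.4},{"wx":0,"wy":0,"wz":0,"dx":0,"dy":0,"dz":0,"hand":0.3},{"wx":0,"wy":0,"wz":0,"dx":0,"dy":0,"dz":0,"hand":0.2},{"wx":0,"wy":0,"wz":0,"dx":0,"dy":0,"dz":0,"hand":0.1},{"wx":0,"wy":0,"wz":0,"dx":0,"dy":0,"dz":0.05,"hand":0}]'
python3 -m jog '[{"wx":0,"wy":0,"wz":0,"dx":0,"dy":0,"dz":0.16,"hand":0},{"wx":0,"wy":0,"wz":0,"dx":0,"dy":0,"dz":0.16,"hand":0},{"wx":0,"wy":0,"wz":0,"dx":0,"dy":0,"dz":0.16,"hand":0},{"wx":0,"wy":0,"wz":0,"dx":-0.1,"dy":0.05,"dz":0.1,"hand":0},{"wx":0,"wy":0,"wz":0,"dx":-0.13,"dy":0.09,"dz":0,"hand":0}]'
python3 -m jog '[{"wx":0,"wy":0,"wz":0,"dx":-0.13,"dy":0.09,"dz":0,"hand":0},{"wx":0,"wy":0,"wz":0,"dx":-0.13,"dy":0.09,"dz":0,"hand":0},{"wx":0,"wy":0,"wz":0,"dx":-0.13,"dy":0.09,"dz":0,"hand":0},{"wx":0,"wy":0,"wz":0,"dx":-0.13,"dy":0.09,"dz":0,"hand":0},{"wx":0,"wy":0,"wz":0,"dx":-0.05,"dy":0.15,"dz":0,"hand":0}]'
python3 -m jog '[{"wx":0,"wy":0,"wz":0,"dx":-0.05,"dy":0.14,"dz":0,"hand":0},{"wx":0,"wy":0,"wz":0,"dx":-0.05,"dy":0.14,"dz":0,"hand":0},{"wx":0,"wy":0,"wz":0,"dx":0,"dy":0.14,"dz":0,"hand":0},{"wx":0,"wy":0,"wz":0,"dx":0,"dy":0,"dz":0,"hand":0},{"wx":0,"wy":0,"wz":0,"dx":0,"dy":0,"dz":0,"hand":0}]'
python3 - <<'E'
from h import *
b=save("scene","s7");c=save("top","t7")
p=np.vstack([cv2.resize(b[150:280,220:420],(480,312)),cv2.resize(c[145:215,155:415],(780,210))[:, :480] if 0 else cv2.resize(c[145:215,155:415],(480,129))])
cv2.imwrite("pics/c7a.png",cv2.resize(b[150:280,220:420],(800,520))[...,::-1]);cv2.imwrite("pics/c7b.png",cv2.resize(c[140:220,155:415],None,fx=3,fy=3)[...,::-1])
E
```

```text
clock: 21.15
tool_pos: [0.5922, 0.2324, 0.0492]
eef_rot: [0.704, 0.71, -0.006, -0.004]
contact_force: [-0.7, -0.3, 0.7]
opening: 0.856
finger_force: 0.0
clock: 21.57
tool_pos: [0.5426, 0.2665, 0.2028]
eef_rot: [0.707, 0.707, 0.003, 0.0]
contact_force: [-0.1, 1.5, -0.7]
opening: 1.004
finger_force: 0.0
clock: 21.98
tool_pos: [0.3889, 0.3931, 0.1967]
eef_rot: [0.704, 0.711, -0.007, -0.003]
contact_force: [0.5, -0.1, -0.7]
opening: 1.001
finger_force: 0.0
clock: 22.4
tool_pos: [0.3677, 0.503, 0.1967]
eef_rot: [0.703, 0.712, -0.003, -0.004]
contact_force: [0.5, -0.6, 0.2]
opening: 1.002
finger_force: 0.0
```

View pics/c7a.png

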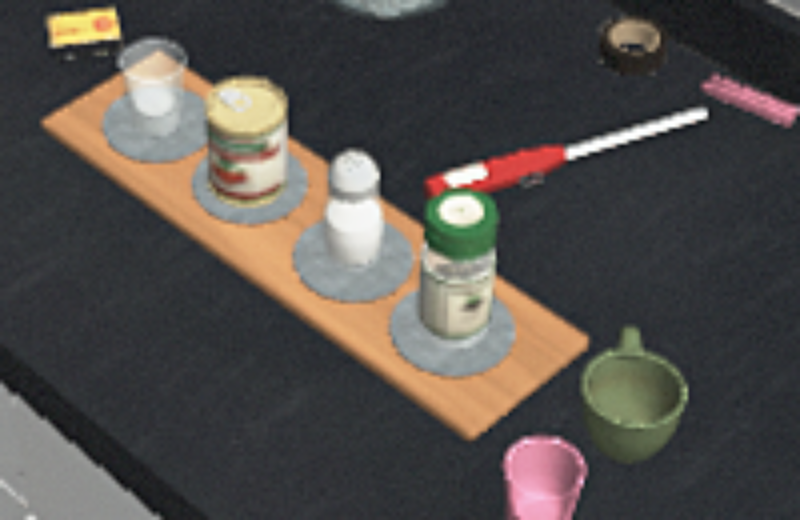

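View pics/c7b.png

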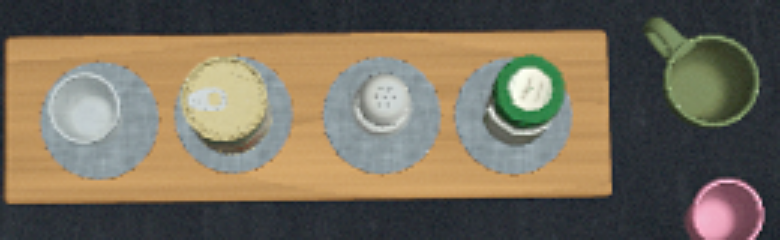

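All four stand in the right order and the mug is undisturbed. Next I check the centring from both cameras.

```bash
python3 - <<'E'
from h import *
C=[(.594,.2336),(.5973,.139),(.5958,.0342),(.5951,-.0594)]
im=cv2.imread("pics/t7.png");i=r.camera_info("top")
for n,uv,z,c in (("glass",(183,176),.076,C[0]),("tin",(230,172.8),.09,C[1]),("shaker",(283.6,173),.108,C[2]),("jar",(331.8,170),.124,C[3])):
    print(n,at("top",uv,z).round(4)[:2]-c)
# predicted silhouettes for centred things, overlaid on both views
def cyl(cam,c,prof):
    i=r.camera_info(cam);a=np.linspace(0,2*np.pi,60);out=[]
    for rad,z in prof:
        P=np.c_[c[0]+rad*np.cos(a),c[1]+rad*np.sin(a),0*a+z]
        p,_=cv2.projectPoints(P,cv2.Rodrigues(np.array(i["R"]))[0],np.array(i["t"]),np.array(i["mtx"]),None);out.append(p[:,0])
    return out
G=[[(.019,.018),(.024,.076)],[(.0285,.018),(.0285,.09)],[(.022,.018),(.017,.108)],[(.023,.018),(.023,.124)]]
o=[]
for cam,f,(x0,y0,x1,y1),k in (("scene","s7",(235,150,365,250),6),):
    m=cv2.resize(cv2.imread(f"pics/{f}.png")[y0:y1,x0:x1],None,fx=k,fy=k,interpolation=cv2.INTER_CUBIC)
    for c,g in zip(C,G):
        for e in cyl(cam,c,g+[(.042,.018)]): cv2.polylines(m,[((e+.5-[x0,y0])*k).astype(int)],True,(255,0,255),1)
    cv2.imwrite("pics/c8.png",m)
E
```

```text
glass [-0.0012  0.0013]
tin [-0.0011  0.0003]
shaker [-0.0038 -0.0011]
jar [-0.0006 -0.0003]
```

View pics/c8.png

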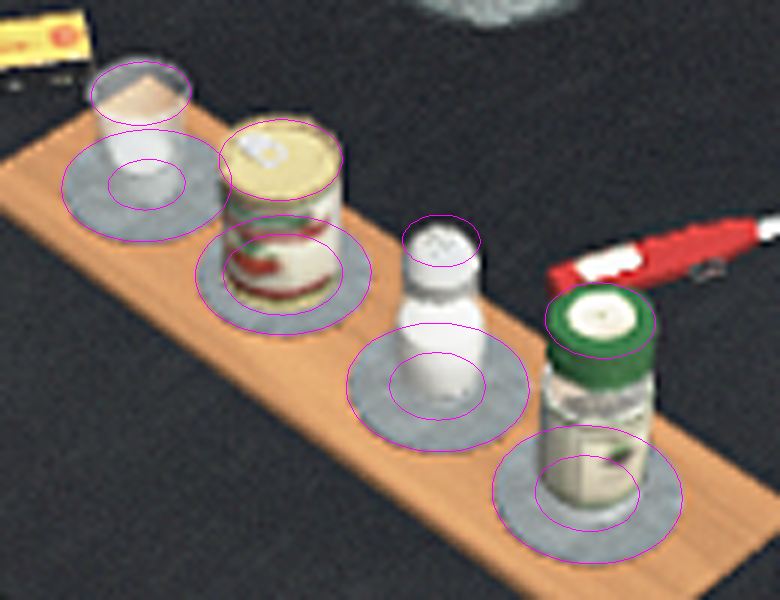

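The predicted outlines match: each thing is within about 4 mm of its coaster's middle, and the arm is clear. I'll hand it in.

```bash
python3 -c "from plant import r; print(r.finish_job())"
```

```text
the job is handed in; nothing more can be done
None
```

The job is handed in: jar, shaker, tin and glass stand upright from the mug end in falling height, each within about 4 mm of its coaster's middle, with the mug and look-alikes left alone; the arm had used about 23 of the 80 s.

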